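Try bushing blocks on the gauge pins and sort them

ROBOT

A 7-joint arm with a two-finger parallel gripper is mounted at the origin on a cart in front of the work surface, level with it; the furniture and walls round the work are solid. World frame = base frame: x ahead of the robot, y to its left, z up, the work surface at z = 0. Lengths are in m, angles in rad, forces in N, time in s.
With the tool pointing down it reaches from about 0.425 to 0.925 m from the base axis. Payload 6.8 kg.
Tool frame: the origin (TCP) lies on the centre line of the jaws, within the pads' length; the fingertips stand 19 mm ahead of it and the grasp point (between the pads) is the TCP; z points along the fingers, y is the line along which they close (so a half turn about z gives the same grasp; the last joint's range is limited). The gripper opens to 85 mm and grips with 20 to 120 N. Pads are 22 mm wide; open, the fingers measure 114 mm over their backs; the gripper's body (76 mm by 85 mm) begins 54 mm behind the grasp point. The pads swing forward as they close: fully open they stand 13 mm farther back than shut.
Start: joints at [1.236, 0.477, 0.022, 1.555, -0.011, 1.109, -0.083], TCP at [0.152, -0.658, 0.25] pointing down, gripper open.
Joint ranges: [-2.96, 2.96], [-0.34, 2.1], [-1.41, 1.46], [0.24, 2.44], [-1.37, 4.51], [0.17, 1.92], [-2.96, 2.96]. Speed limits (rad/s): [2.39, 2.39, 3.14, 3.14, 3.14, 3.14, 3.14].

INTERFACE

Orientations are given as a rotation vector (axis times angle).
In Python, from bench import r gives the robot as it stands. The module is installed in compiled form; this text tells all that it offers.
- The arm moves only by the tool arm_command, never from a script. Its argument "rows" is a list of rows, each an object of numbers: "fingers": the opening, from -1 (shut) to 1 (fully open); "x", "y", "z": the shift along the tool's x, y, z in m; "ax", "ay", "az": the turn, a rotation vector about the tool's x, y, z in degrees. In form: [{"fingers": .., "x": .., "y": .., "z": .., "ax": .., "ay": .., "az": ..}, ...]. A call has 1 to 10 rows; each row shifts and turns the commanded pose from where the row before left it, along the tool's axes as they then stand; what a row does not reach is not made up. A row lasts 1/12 s, in which the tool goes at most 41.7 mm and 7.16 degrees, less where a joint would pass 70% of its speed; a pose out of reach is approached as far as the arm can. A call is refused whole if a number of a shift passes 0.0417 or a number of a turn 7.16, either way. A call with a gripper value outside its range is refused whole. The fingers move at their own pace and stop on an object; "grip_force" is the grip in N (left out, the last holds). Time passes only in rows, so rows that do not move let the fingers close. It gives the time, the measured TCP pose, the force, the opening and the grip force at its end, in the units of the state.
- r.get_obs(): the state, without advancing time (a new reading comes with each control period).
- r.grab_frame(name): name is "scene" or "top"; returns a dict with "frame" (400x640x3 uint8, red, green, blue), "depth" (400x640 float32, m along the optical axis (not along the pixel's ray), 0 where there is no reading), "K" (3x3 intrinsics, pixels), "distortion" ([k1, k2, p1, p2, k3] as OpenCV has them; the pictures are not rectified), "world_from_camera" (4x4, takes a point from camera to world coordinates). Camera axes: x right, y down, z forward; pixel columns grow to the right and rows downward; lengths in m; the calibration is good to about 2 mm. A picture is of the moment at which its call begins.
- r.hand_in(): hands the job in; it is judged then, once.
The state is a dict: "clock": time; "joints": joint angles; "qvel": joint speeds; "tau": joint torques, N m; "tcp_pos": TCP position; "orientation": TCP orientation; "contact_force": force on the tool from outside, world axes, zero at the start; "moment": the same for the moment, N m; "grip_width": finger opening in m; "gripper_force": force on a finger pad.
Only numpy, scipy, OpenCV 4.12 (cv2) and the standard library are available. Lean on these libraries where they do the work, as an engineer would, in place of code of your own. Each camera call takes 0.05 s, during which the arm holds its last target. There are 200 camera calls.

TASK

Try both aluminium bushing blocks on the fit gauge by sliding each along its lane to the steel pin at the lane's end. Leave the one that fits fully home on its pin, against the end block; the one that stops at the tip of its pin is a reject: do not force it, slide it sideways through the gap into the reject bay between the lanes so that it is wholly clear of its lane. Keep the blocks on the floor of the gauge (slide, don't lift) and leave the other things on the table where they are.

Things in the scene. Friction and masses are not known exactly. Their poses are not given: they have to be found in the camera images.
- gauge: fit gauge, fixed: dark steel base plate, 8 mm thick, x = -95 to +127, y = -91 to +91 mm; origin on its underside, x along its two lanes, away from the robot. Lanes are centred at y = +66 and -66 mm, 40 mm wide between grey walls 10 mm high (above the plate) and 5 mm thick. The end block (45 mm above the plate) has its face at x = +105 mm; an 18 mm steel pin juts 40 mm from it into each lane, axis 19 mm above the plate
- bay_mid (a point): point on the plate in the middle of the reject bay (gauge x = +40, y = 0). The bay is the open middle of the gauge, y = -41 to +41 mm, x = -90 to +105 mm, between the lanes' inner walls. Each inner wall has a gap from x = -5 to +75 mm, level with the plate, through which a block slides from the lane into the bay
- block_a: aluminium bushing block 50 (x) x 38 x 38 mm, 0.2 kg, round bore right through along x; origin at the centre of its underside. It starts on the plate in one of the lanes, x along the lane, its centre at gauge x = -45 to -15 mm. block_a and block_b look alike outside: one has a 23 mm bore and fits, the other a 13 mm bore and does not; which is which is not told
- block_b: the other bushing block, same outside and description as block_a; it starts in the other lane. Either block may lie in either lane
- block_a_mid (a point): the centre of block_a, on its bore's axis, 25 mm from either end and 19 mm above its underside
- block_b_mid (a point): the centre of block_b, on its bore's axis, 25 mm from either end and 19 mm above its underside
- nose_left (a point): centre of the blunt pin tip in the lane at +y of the gauge (gauge x = +65 mm); a block that does not fit stops with its centre 25 mm before it, at gauge x = +40 mm, beside the gap
- nose_right (a point): the same in the lane at -y of the gauge
- home_left (a point): where a block's centre is when it is fully home on the pin of the lane at +y, against the end block (gauge x = +80 mm)
- home_right (a point): the same for the lane at -y of the gauge
- multimeter: a hand multimeter lying face up, 150 x 78 x 46 mm; origin under its middle; a bystander
- tape_roll: a roll of black tape lying flat, 55 mm across, 19 mm high; origin under its middle; a bystander
- side_cutters: side cutters with red handles, 134 mm long, lying flat; origin under its middle; a bystander
- flux_bottle: a small upright bottle with a needle tip, 28 mm across, 98 mm high; origin under its middle; a bystander
- tweezers: steel tweezers, 122 mm long, lying beside the gauge; origin under its middle; a bystander
- screwdriver: a small black-handled screwdriver, 136 mm long, lying beside the gauge; origin under its middle; a bystander
Things that resemble listed ones, but are neither listed nor needed, are in the scene too. Leave any blue or purple look-alike of the block_a alone.

How it is judged:
By the outcome, as a careful person would: the job done as asked, in the order asked, and still so for the second after the job is handed in, with the robot touching nothing.
It also fails if it takes over 43 s, if anything falls off the work surface, if the arm or the gripper's body presses on something with over 40 N, if the wrist force passes 120 N, or if a joint passes its speed limit or range.

## Working session

There is one attempt and no reset: what is moved stays moved. The work goes in short steps, Python scripts to look and compute and a tool call to move; the robot and the scene stay as the last step left them, time stands still between calls to the robot, and variables do not carry over. Pictures are saved under pics/ and viewed, at most 10 in all, crops included, and the job is handed in when it is done.

Besides the shell and the picture viewer there is one more tool, called after "Emit:" as name(argument=value, ...), one argument or row to a line, values as JSON. arm_command: Moves the arm, as the interface text tells. Its arguments: {"type":"object","properties":{"rows":{"type":"array"},"grip_force":{"type":"number"}},"required":["rows"]}

```bash
mkdir -p pics; python3 - <<'E'
from bench import r
import cv2,numpy as np
for n in("top","scene"):
    f=r.grab_frame(n);np.savez(f"{n}0.npz",**f);cv2.imwrite(f"pics/{n}0.png",f["frame"][:,:,::-1])
    print(n,f["K"].round(1).tolist(),np.round(f["distortion"],3),f["world_from_camera"].round(3).tolist())
o=r.get_obs();print({k:np.round(v,3) for k,v in o.items()})
E
```

```text
top [[400.5, 0.0, 315.0], [0.0, 400.5, 200.9], [0.0, 0.0, 1.0]] [-0.082  0.     0.     0.     0.   ] [[-0.008, -0.995, 0.097, 0.402], [-1.0, 0.006, -0.021, 0.202], [0.021, -0.097, -0.995, 1.113], [0.0, 0.0, 0.0, 1.0]]
scene [[416.6, 0.0, 323.4], [0.0, 416.6, 199.0], [0.0, 0.0, 1.0]] [0.032 0.    0.    0.    0.   ] [[-0.681, -0.414, 0.603, -0.059], [-0.732, 0.373, -0.57, 0.734], [0.011, -0.83, -0.557, 0.578], [0.0, 0.0, 0.0, 1.0]]
{'clock': np.float64(0.1), 'joints': array([ 1.236,  0.478,  0.022,  1.556, -0.012,  1.109, -0.083]), 'qvel': array([ 0.001,  0.   , -0.001, -0.005,  0.001,  0.001,  0.002]), 'tau': array([ 3.0000e-03, -5.9776e+01,  1.6130e+00, -2.8195e+01,  1.3000e-02,
        5.0000e-03, -0.0000e+00]), 'tcp_pos': array([ 0.152, -0.657,  0.249]), 'orientation': array([-3.12 , -0.355,  0.   ]), 'contact_force': array([-0.252,  0.121,  0.072]), 'moment': array([0.04 , 0.004, 0.008]), 'gripper_force': np.float64(0.0), 'grip_width': np.float64(0.085)}
```

View pics/top0.png

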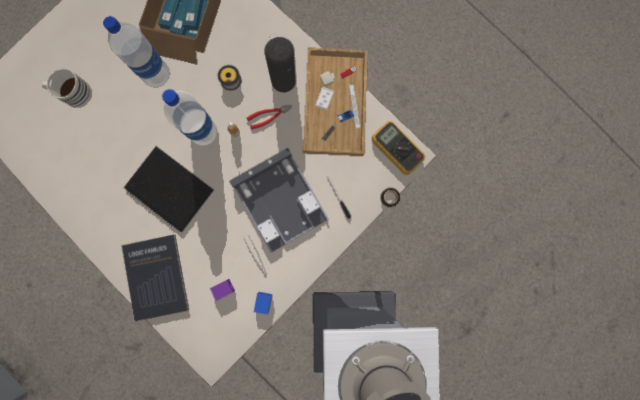

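View pics/scene0.png

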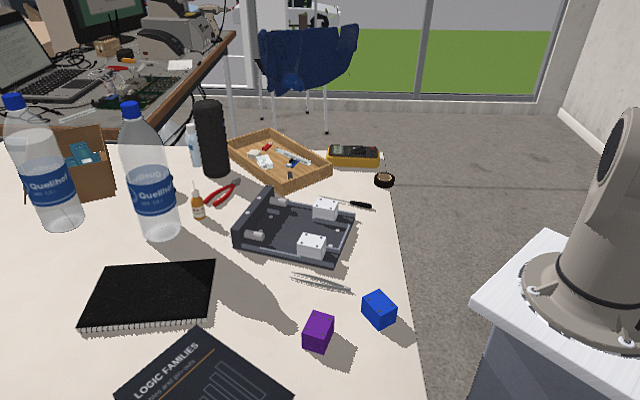

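Top view: gauge centred near (280,200), end block at its upper left. The only two grey-white blocks are at (269,231) and (308,203), both in the lanes. The blue (263,303) and purple (223,290) cubes are look-alikes to leave alone. I'll measure with depth and rays, then confirm in one enlarged crop.

```bash
cat > h.py <<'E'
import numpy as np,cv2
def rays(f,uv):
    n=cv2.undistortPoints(np.asarray(uv,np.float64).reshape(-1,1,2),f["K"],f["distortion"]).reshape(-1,2)
    return np.c_[n,np.ones(len(n))]
def onplane(f,uv,z):
    T=f["world_from_camera"];d=rays(f,uv)@T[:3,:3].T;o=T[:3,3]
    return o+d*((z-o[2])/d[:,2:])
def cloud(f):
    v,u=np.mgrid[:400,:640];T=f["world_from_camera"]
    c=rays(f,np.c_[u.ravel(),v.ravel()])*f["depth"].reshape(-1,1)
    return (c@T[:3,:3].T+T[:3,3]).reshape(400,640,3)
def project(f,P):
    T=np.linalg.inv(f["world_from_camera"])
    return cv2.projectPoints(np.asarray(P,float),cv2.Rodrigues(T[:3,:3])[0],T[:3,3],f["K"],f["distortion"])[0].reshape(-1,2)
E
python3 - <<'E'
from h import *
for n,(a,b,c,d) in(("top",(140,265,220,340)),("scene",(175,275,220,380))):
    f=dict(np.load(n+"0.npz"));P=cloud(f);g=f["frame"]
    m=np.zeros((400,640),bool);m[a:b,c:d]=1
    w=(g.min(2)>(130 if n=="top" else 165))&(np.ptp(g.astype(int),axis=2)<18)&m&(P[...,2]>.035)&(P[...,2]<.056)
    k,l,s,ce=cv2.connectedComponentsWithStats(w.astype(np.uint8))
    for i in range(1,k):
        if s[i,4]<60: continue
        uv=np.argwhere(l==i)[:,::-1]
        z=np.median(P[l==i][:,2]);X=onplane(f,uv,.046)[:,:2]
        print(n,"blk",s[i],ce[i].round(1),"z",z.round(4),cv2.minAreaRect((X*1000).astype(np.float32)), "mean",X.mean(0).round(4))
    e=m&(P[...,2]>.047)&(P[...,2]<.060)&(g.max(2)<110)
    k,l,s,ce=cv2.connectedComponentsWithStats(e.astype(np.uint8))
    for i in range(1,k):
        if s[i,4]<60: continue
        uv=np.argwhere(l==i)[:,::-1]
        print(n,"end",s[i],np.median(P[l==i][:,2]).round(4),cv2.minAreaRect((onplane(f,uv,.053)[:,:2]*1000).astype(np.float32)))
    cv2.imwrite(f"pics/{n}crop.png",cv2.resize(g[a:b,c:d,::-1],None,fx=4.5,fy=4.5,interpolation=cv2.INTER_CUBIC))
E
```

```text
top blk [298 191  21  22 265] [308.1 201.5] z 0.0479 ((503.9356384277344, 197.884033203125), (49.63066482543945, 38.17646408081055), 29.412399291992188) mean [0.5038 0.1978]
top blk [258 219  22  23 280] [268.2 230. ] z 0.0478 ((428.65130615234375, 304.0762939453125), (50.57155227661133, 38.713783264160156), 29.8299560546875) mean [0.4285 0.3041]
top end [230 148  62  39 472] 0.0544 ((596.5830688476562, 324.11279296875), (22.776065826416016, 180.34381103515625), 30.63597297668457)
scene blk [313 198  26  13 207] [325.3 203.9] z 0.0451 ((499.1202087402344, 199.11166381835938), (52.58760070800781, 37.96116256713867), 29.802112579345703) mean [0.4999 0.1999]
scene blk [297 233  29  16 290] [311.3 240.5] z 0.0453 ((425.17327880859375, 308.58563232421875), (49.65541458129883, 37.87007522583008), 29.256702423095703) mean [0.4248 0.3088]
scene end [231 185  43  48 497] 0.052 ((589.56640625, 331.01507568359375), (24.350313186645508, 185.14791870117188), 30.123966217041016)
```

View pics/topcrop.png

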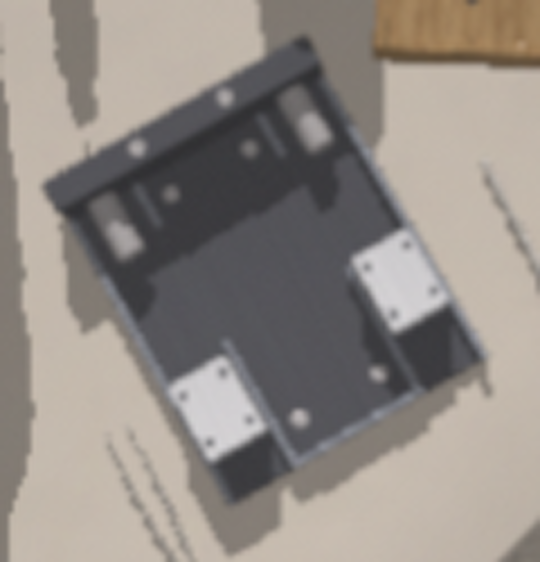

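View pics/scenecrop.png

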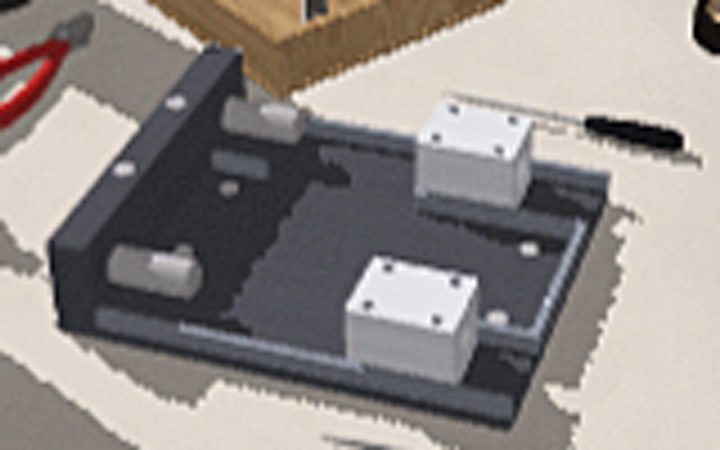

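Top crop: two identical bare-aluminium blocks with four corner screws, left lane at crop (215,408), right lane at crop (400,280). Scene crop: the same blocks at (410,315) and (475,150), pins free at the end block. These match the description and the coloured cubes do not.

Averaging both views, the gauge origin is at about (0.4925, 0.2695) with yaw 30°. The left block is at gauge x = -39 mm and the right block at gauge x = -27 mm. Next I turn the tool so its x is the gauge's x, then approach the right lane.

Emit:
arm_command(
  rows=[
    {"fingers": 1,"az": -5.67},
    {"fingers": 1,"az": -5.67},
    {"fingers": 1,"az": -5.66},
    {"x": 0.04,"y": -0.0085},
    {"x": 0.04,"y": -0.0085},
    {"x": 0.04,"y": -0.0085},
    {"x": 0.04,"y": -0.0085},
    {"x": 0.04,"y": -0.0085},
    {"x": 0.04,"y": -0.0085},
  ],
  grip_force=20,
)

```text
validation failed for argument at $.ro...
```

```bash
cat > st.py <<'E'
from bench import r
import numpy as np
from scipy.spatial.transform import Rotation as R
o=r.get_obs();G=np.array([.4925,.2695,.0]);Z=R.from_euler("z",30,degrees=True)
M=(Z.inv()*R.from_rotvec(o["orientation"])).as_matrix()
print("t",round(o["clock"],2),"gauge",(Z.inv().apply(o["tcp_pos"]-G)*1000).round(1),"F",Z.inv().apply(o["contact_force"]).round(1),"w",round(o["grip_width"]*1000,1),"gf",round(o["gripper_force"],1))
print("toolx in gauge",M[:,0].round(3),"toolz",M[:,2].round(3),"j",np.round(o["joints"],2))
E
python3 st.py
```

```text
t 0.1 gauge [-758.5 -632.1  249.4] F [-0.2  0.2  0.1] w 85.2 gf 0.0
toolx in gauge [ 0.956 -0.292 -0.   ] toolz [ 0.     0.002 -1.   ] j [ 1.24  0.48  0.02  1.56 -0.01  1.11 -0.08]
```

Every row probably needs all its keys.

Emit:
arm_command(
  rows=[
    {"fingers": 1,"x": 0,"y": 0,"z": 0,"ax": 0,"ay": 0,"az": -5.67},
    {"fingers": 1,"x": 0,"y": 0,"z": 0,"ax": 0,"ay": 0,"az": -5.67},
    {"fingers": 1,"x": 0,"y": 0,"z": 0,"ax": 0,"ay": 0,"az": -5.66},
    {"fingers": 1,"x": 0.04,"y": -0.0085,"z": 0,"ax": 0,"ay": 0,"az": 0},
    {"fingers": 1,"x": 0.04,"y": -0.0085,"z": 0,"ax": 0,"ay": 0,"az": 0},
    {"fingers": 1,"x": 0.04,"y": -0.0085,"z": 0,"ax": 0,"ay": 0,"az": 0},
    {"fingers": 1,"x": 0.04,"y": -0.0085,"z": 0,"ax": 0,"ay": 0,"az": 0},
    {"fingers": 1,"x": 0.04,"y": -0.0085,"z": 0,"ax": 0,"ay": 0,"az": 0},
    {"fingers": 1,"x": 0.04,"y": -0.0085,"z": 0,"ax": 0,"ay": 0,"az": 0},
  ],
  grip_force=20,
)

```text
clock: 0.85
tcp_pos: [0.3351, -0.4919, 0.25]
orientation: [-3.034, -0.812, 0.0]
contact_force: [1.5, -0.6, 0.1]
grip_width: 0.0854
gripper_force: 0.0
```

```bash
python3 st.py
```

```text
t 0.85 gauge [-517.  -580.7  250. ] F [ 1.  -1.3  0.1] w 85.4 gf 0.0
toolx in gauge [ 1. -0. -0.] toolz [-0.     0.001 -1.   ] j [ 0.97  0.35 -0.12  1.75  0.05  1.05 -0.22]
```

Emit:
arm_command(
  rows=[
    {"fingers": 1,"x": 0.04,"y": -0.0085,"z": 0,"ax": 0,"ay": 0,"az": 0},
    {"fingers": 1,"x": 0.04,"y": -0.0085,"z": 0,"ax": 0,"ay": 0,"az": 0},
    {"fingers": 1,"x": 0.04,"y": -0.0085,"z": 0,"ax": 0,"ay": 0,"az": 0},
    {"fingers": 1,"x": 0.04,"y": -0.0085,"z": 0,"ax": 0,"ay": 0,"az": 0},
    {"fingers": 1,"x": 0.04,"y": -0.0085,"z": 0,"ax": 0,"ay": 0,"az": 0},
    {"fingers": 1,"x": 0.04,"y": -0.0085,"z": 0,"ax": 0,"ay": 0,"az": 0},
    {"fingers": 1,"x": 0.04,"y": -0.0085,"z": 0,"ax": 0,"ay": 0,"az": 0},
    {"fingers": 1,"x": 0.0175,"y": -0.037,"z": 0,"ax": 0,"ay": 0,"az": 0},
    {"fingers": 1,"x": 0.0175,"y": -0.037,"z": 0,"ax": 0,"ay": 0,"az": 0},
    {"fingers": 1,"x": 0.0175,"y": -0.037,"z": 0,"ax": 0,"ay": 0,"az": 0},
  ],
)

```text
clock: 1.68
tcp_pos: [0.5366, -0.1776, 0.2495]
orientation: [-3.034, -0.813, 0.001]
contact_force: [0.8, 0.3, -0.5]
grip_width: 0.0857
gripper_force: 0.0
```

Emit:
arm_command(
  rows=[
    {"fingers": 1,"x": 0.0175,"y": -0.037,"z": 0,"ax": 0,"ay": 0,"az": 0},
    {"fingers": 1,"x": 0.0175,"y": -0.037,"z": 0,"ax": 0,"ay": 0,"az": 0},
    {"fingers": 1,"x": 0.0175,"y": -0.037,"z": 0,"ax": 0,"ay": 0,"az": 0},
    {"fingers": 1,"x": 0.0175,"y": -0.037,"z": 0,"ax": 0,"ay": 0,"az": 0},
    {"fingers": 1,"x": 0.0175,"y": -0.037,"z": 0,"ax": 0,"ay": 0,"az": 0},
    {"fingers": 1,"x": 0.0175,"y": -0.037,"z": 0,"ax": 0,"ay": 0,"az": 0},
    {"fingers": 1,"x": 0.0175,"y": -0.037,"z": 0,"ax": 0,"ay": 0,"az": 0},
    {"fingers": 1,"x": 0,"y": 0,"z": 0,"ax": 0,"ay": 0,"az": 0},
    {"fingers": 1,"x": 0,"y": 0,"z": 0,"ax": 0,"ay": 0,"az": 0},
  ],
)

```text
clock: 2.43
tcp_pos: [0.5128, 0.1088, 0.2502]
orientation: [-3.031, -0.822, 0.0]
contact_force: [0.4, -0.9, 0.1]
grip_width: 0.0853
gripper_force: 0.0
```

```bash
python3 st.py
```

```text
t 2.43 gauge [ -62.8 -149.3  250.2] F [-0.1 -0.9  0.1] w 85.3 gf 0.0
toolx in gauge [ 1.     0.006 -0.   ] toolz [-0.     0.001 -1.   ] j [ 0.04  0.26 -0.43  1.89  0.13  1.02 -1.49]
```

Emit:
arm_command(
  rows=[
    {"fingers": 1,"x": 0.0175,"y": -0.0365,"z": 0,"ax": 0,"ay": 0,"az": 0},
    {"fingers": 1,"x": 0.0175,"y": -0.0365,"z": 0,"ax": 0,"ay": 0,"az": 0},
    {"fingers": 1,"x": 0,"y": -0.01,"z": 0.03,"ax": 0,"ay": 0,"az": 0},
    {"fingers": 1,"x": 0,"y": 0,"z": 0.04,"ax": 0,"ay": 0,"az": 0},
    {"fingers": 1,"x": 0,"y": 0,"z": 0.04,"ax": 0,"ay": 0,"az": 0},
    {"fingers": 1,"x": 0,"y": 0,"z": 0.04,"ax": 0,"ay": 0,"az": 0},
    {"fingers": 1,"x": 0,"y": 0,"z": 0.02,"ax": 0,"ay": 0,"az": 0},
    {"fingers": 1,"x": 0,"y": 0,"z": 0,"ax": 0,"ay": 0,"az": 0},
    {"fingers": 1,"x": 0,"y": 0,"z": 0,"ax": 0,"ay": 0,"az": 0},
  ],
)

```text
clock: 3.18
tcp_pos: [0.5022, 0.1936, 0.0796]
orientation: [3.034, 0.81, -0.004]
contact_force: [0.3, 0.9, 0.3]
grip_width: 0.0857
gripper_force: 0.0
```

```bash
python3 st.py
```

```text
t 3.18 gauge [-29.6 -70.6  79.6] F [0.7 0.6 0.3] w 85.7 gf 0.0
toolx in gauge [ 1.    -0.002 -0.003] toolz [-0.003 -0.    -1.   ] j [-0.17  0.52 -0.4   1.99  0.31  0.69 -1.81]
```

Emit:
arm_command(
  rows=[
    {"fingers": 1,"x": 0.002,"y": -0.0045,"z": 0.02,"ax": 0,"ay": 0,"az": 0},
    {"fingers": 1,"x": 0,"y": 0,"z": 0.02,"ax": 0,"ay": 0,"az": 0},
    {"fingers": 1,"x": 0,"y": 0,"z": 0,"ax": 0,"ay": 0,"az": 0},
    {"fingers": 0.2,"x": 0,"y": 0,"z": 0,"ax": 0,"ay": 0,"az": 0},
    {"fingers": -1,"x": 0,"y": 0,"z": 0,"ax": 0,"ay": 0,"az": 0},
    {"fingers": -1,"x": 0,"y": 0,"z": 0,"ax": 0,"ay": 0,"az": 0},
    {"fingers": -1,"x": 0,"y": 0,"z": 0,"ax": 0,"ay": 0,"az": 0},
    {"fingers": -1,"x": 0,"y": 0,"z": 0,"ax": 0,"ay": 0,"az": 0},
    {"fingers": -1,"x": 0,"y": 0,"z": 0,"ax": 0,"ay": 0,"az": 0},
    {"fingers": -1,"x": 0,"y": 0,"z": 0,"ax": 0,"ay": 0,"az": 0},
  ],
  grip_force=20,
)

```text
clock: 4.02
tcp_pos: [0.5033, 0.1995, 0.0419]
orientation: [3.034, 0.811, 0.004]
contact_force: [0.9, -2.3, 7.1]
grip_width: 0.0372
gripper_force: 23.5
```

```bash
python3 st.py
```

```text
t 4.02 gauge [-25.6 -66.   41.9] F [-0.4 -2.4  7.1] w 37.2 gf 23.5
toolx in gauge [ 1.    -0.001  0.002] toolz [ 0.002 -0.002 -1.   ] j [-0.2   0.58 -0.37  2.    0.35  0.62 -1.85]
```

Emit:
arm_command(
  rows=[
    {"fingers": -1,"x": 0.01,"y": 0,"z": 0,"ax": 0,"ay": 0,"az": 0},
    {"fingers": -1,"x": 0.01,"y": 0,"z": 0,"ax": 0,"ay": 0,"az": 0},
    {"fingers": -1,"x": 0.01,"y": 0,"z": 0,"ax": 0,"ay": 0,"az": 0},
    {"fingers": -1,"x": 0.01,"y": 0,"z": 0,"ax": 0,"ay": 0,"az": 0},
    {"fingers": -1,"x": 0.01,"y": 0,"z": 0,"ax": 0,"ay": 0,"az": 0},
    {"fingers": -1,"x": 0,"y": 0,"z": 0,"ax": 0,"ay": 0,"az": 0},
    {"fingers": -1,"x": 0,"y": 0,"z": 0,"ax": 0,"ay": 0,"az": 0},
  ],
)

```text
clock: 4.6
tcp_pos: [0.5471, 0.2256, 0.0418]
orientation: [-3.034, -0.812, -0.006]
contact_force: [4.2, -1.0, 6.1]
grip_width: 0.0378
gripper_force: 23.4
```

```bash
python3 st.py
```

```text
t 4.6 gauge [ 25.3 -65.3  41.8] F [ 3.2 -2.9  6.1] w 37.8 gf 23.4
toolx in gauge [ 1.    -0.001  0.004] toolz [ 0.004 -0.001 -1.   ] j [-0.22  0.64 -0.37  1.88  0.35  0.68 -1.84]
```

Sliding freely, so I go gently through the nose region (contact expected near TCP x of about 40).

Emit:
arm_command(
  rows=[
    {"fingers": -1,"x": 0.005,"y": 0,"z": 0,"ax": 0,"ay": 0,"az": 0},
    {"fingers": -1,"x": 0.005,"y": 0,"z": 0,"ax": 0,"ay": 0,"az": 0},
    {"fingers": -1,"x": 0.004,"y": 0,"z": 0,"ax": 0,"ay": 0,"az": 0},
    {"fingers": -1,"x": 0.004,"y": 0,"z": 0,"ax": 0,"ay": 0,"az": 0},
    {"fingers": -1,"x": 0,"y": 0,"z": 0,"ax": 0,"ay": 0,"az": 0},
  ],
)

```text
clock: 5.02
tcp_pos: [0.56, 0.2337, 0.0417]
orientation: [3.033, 0.812, -0.002]
contact_force: [-5.7, -3.0, 14.7]
grip_width: 0.0374
gripper_force: 24.7
```

```bash
python3 st.py
```

```text
t 5.02 gauge [ 40.6 -64.8  41.7] F [-6.4  0.2 14.7] w 37.4 gf 24.7
toolx in gauge [ 1.    -0.    -0.002] toolz [-0.002 -0.001 -1.   ] j [-0.23  0.66 -0.37  1.84  0.34  0.71 -1.83]
```

Emit:
arm_command(
  rows=[
    {"fingers": -1,"x": 0.002,"y": 0,"z": 0,"ax": 0,"ay": 0,"az": 0},
    {"fingers": -1,"x": 0,"y": 0,"z": 0,"ax": 0,"ay": 0,"az": 0},
  ],
)

```text
clock: 5.18
tcp_pos: [0.5611, 0.2344, 0.0418]
orientation: [3.033, 0.812, -0.004]
contact_force: [-7.5, -3.9, 17.5]
grip_width: 0.0378
gripper_force: 24.9
```

```bash
python3 st.py; python3 - <<'E'
from bench import r
import cv2,numpy as np
a=r.grab_frame("scene")["frame"][165:285,215:355,::-1];b=r.grab_frame("top")["frame"][140:260,220:360,::-1]
cv2.imwrite("pics/c1.png",cv2.resize(np.hstack([a,b]),None,fx=2.8,fy=4*.7,interpolation=cv2.INTER_CUBIC))
E
```

```text
t 5.18 gauge [ 41.9 -64.7  41.8] F [-8.5  0.4 17.5] w 37.8 gf 24.9
toolx in gauge [ 1.    -0.    -0.003] toolz [-0.003 -0.001 -1.   ] j [-0.23  0.66 -0.37  1.84  0.34  0.71 -1.83]
```

View pics/c1.png

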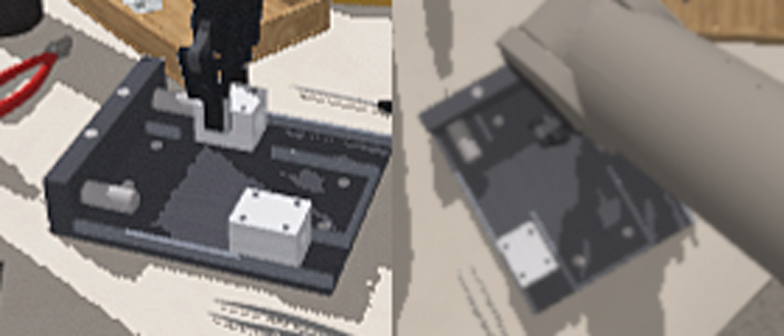

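The left half (scene) shows the right-lane block's front face at the pin's tip, crop (197,110). It stopped there at gauge x of about 40, with resistance building as I commanded further, so this is the reject. I back off a little and slide it sideways into the bay.

Emit:
arm_command(
  rows=[
    {"fingers": -1,"x": -0.004,"y": 0,"z": 0,"ax": 0,"ay": 0,"az": 0},
    {"fingers": -1,"x": -0.004,"y": 0,"z": 0,"ax": 0,"ay": 0,"az": 0},
    {"fingers": -1,"x": 0,"y": -0.006,"z": 0,"ax": 0,"ay": 0,"az": 0},
    {"fingers": -1,"x": 0,"y": -0.008,"z": 0,"ax": 0,"ay": 0,"az": 0},
    {"fingers": -1,"x": 0,"y": -0.008,"z": 0,"ax": 0,"ay": 0,"az": 0},
    {"fingers": -1,"x": 0,"y": 0,"z": 0,"ax": 0,"ay": 0,"az": 0},
  ],
  grip_force=20,
)

```text
clock: 5.78
tcp_pos: [0.5449, 0.2509, 0.0417]
orientation: [3.034, 0.814, 0.004]
contact_force: [-1.3, -0.4, 10.1]
grip_width: 0.0374
gripper_force: 24.0
```

```bash
python3 st.py
```

```text
t 5.78 gauge [ 36.1 -42.3  41.7] F [-1.3  0.3 10.1] w 37.4 gf 24.0
toolx in gauge [1.    0.    0.002] toolz [ 0.002 -0.001 -1.   ] j [-0.26  0.65 -0.37  1.86  0.35  0.69 -1.87]
```

Emit:
arm_command(
  rows=[
    {"fingers": -1,"x": 0,"y": -0.01,"z": 0,"ax": 0,"ay": 0,"az": 0},
    {"fingers": -1,"x": 0,"y": -0.01,"z": 0,"ax": 0,"ay": 0,"az": 0},
    {"fingers": -1,"x": 0,"y": -0.01,"z": 0,"ax": 0,"ay": 0,"az": 0},
    {"fingers": -1,"x": 0,"y": -0.008,"z": 0,"ax": 0,"ay": 0,"az": 0},
    {"fingers": -1,"x": 0,"y": -0.004,"z": 0,"ax": 0,"ay": 0,"az": 0},
    {"fingers": -1,"x": 0,"y": 0,"z": 0,"ax": 0,"ay": 0,"az": 0},
    {"fingers": -1,"x": 0,"y": 0,"z": 0,"ax": 0,"ay": 0,"az": 0},
  ],
)

```text
clock: 6.37
tcp_pos: [0.5241, 0.287, 0.0417]
orientation: [-3.034, -0.813, -0.004]
contact_force: [0.5, -1.1, 10.3]
grip_width: 0.0375
gripper_force: 24.0
```

```bash
python3 st.py
```

```text
t 6.37 gauge [36.1 -0.7 41.7] F [-0.1 -1.2 10.3] w 37.5 gf 24.0
toolx in gauge [ 1.    -0.     0.002] toolz [ 0.002 -0.    -1.   ] j [-0.33  0.64 -0.37  1.87  0.35  0.69 -1.95]
```

Emit:
arm_command(
  rows=[
    {"fingers": 1,"x": 0,"y": 0,"z": 0,"ax": 0,"ay": 0,"az": 0},
    {"fingers": 1,"x": 0,"y": 0,"z": 0,"ax": 0,"ay": 0,"az": 0},
    {"fingers": 1,"x": 0,"y": 0,"z": 0,"ax": 0,"ay": 0,"az": 0},
    {"fingers": 1,"x": 0,"y": 0,"z": 0,"ax": 0,"ay": 0,"az": 0},
    {"fingers": 1,"x": 0,"y": 0,"z": -0.02,"ax": 0,"ay": 0,"az": 0},
    {"fingers": 1,"x": 0,"y": 0,"z": -0.03,"ax": 0,"ay": 0,"az": 0},
    {"fingers": 1,"x": -0.025,"y": -0.022,"z": 0,"ax": 0,"ay": 0,"az": 0},
    {"fingers": 1,"x": -0.025,"y": -0.022,"z": 0,"ax": 0,"ay": 0,"az": 0},
    {"fingers": 1,"x": -0.024,"y": -0.022,"z": 0,"ax": 0,"ay": 0,"az": 0},
    {"fingers": 1,"x": 0,"y": 0,"z": 0,"ax": 0,"ay": 0,"az": 0},
  ],
)

```text
clock: 7.2
tcp_pos: [0.4195, 0.3082, 0.09]
orientation: [-3.031, -0.823, 0.007]
contact_force: [-0.8, -0.5, -0.4]
grip_width: 0.0855
gripper_force: 0.0
```

Emit:
arm_command(
  rows=[
    {"fingers": 1,"x": 0,"y": 0,"z": 0,"ax": 0,"ay": 0,"az": 0},
    {"fingers": 1,"x": 0,"y": 0,"z": 0,"ax": 0,"ay": 0,"az": 0},
  ],
)

```text
clock: 7.37
tcp_pos: [0.4269, 0.3066, 0.0903]
orientation: [3.034, 0.813, 0.001]
contact_force: [0.9, 0.1, -1.0]
grip_width: 0.0855
gripper_force: 0.0
```

```bash
python3 st.py
```

```text
t 7.37 gauge [-38.3  64.9  90.3] F [ 0.8 -0.4 -1. ] w 85.5 gf 0.0
toolx in gauge [ 1. -0.  0.] toolz [ 0. -0. -1.] j [-0.4   0.48 -0.42  2.02  0.3   0.7  -2.06]
```

Emit:
arm_command(
  rows=[
    {"fingers": 1,"x": 0,"y": -0.0005,"z": 0.03,"ax": 0,"ay": 0,"az": 0},
    {"fingers": 1,"x": 0,"y": 0,"z": 0.019,"ax": 0,"ay": 0,"az": 0},
    {"fingers": 1,"x": 0,"y": 0,"z": 0,"ax": 0,"ay": 0,"az": 0},
    {"fingers": 0.2,"x": 0,"y": 0,"z": 0,"ax": 0,"ay": 0,"az": 0},
    {"fingers": -1,"x": 0,"y": 0,"z": 0,"ax": 0,"ay": 0,"az": 0},
    {"fingers": -1,"x": 0,"y": 0,"z": 0,"ax": 0,"ay": 0,"az": 0},
    {"fingers": -1,"x": 0,"y": 0,"z": 0,"ax": 0,"ay": 0,"az": 0},
    {"fingers": -1,"x": 0,"y": 0,"z": 0,"ax": 0,"ay": 0,"az": 0},
    {"fingers": -1,"x": 0,"y": 0,"z": 0,"ax": 0,"ay": 0,"az": 0},
    {"fingers": -1,"x": 0,"y": 0,"z": 0,"ax": 0,"ay": 0,"az": 0},
  ],
  grip_force=20,
)

```text
clock: 8.2
tcp_pos: [0.4271, 0.3077, 0.0424]
orientation: [-3.034, -0.812, -0.003]
contact_force: [0.0, -0.2, 5.9]
grip_width: 0.038
gripper_force: 22.2
```

```bash
python3 st.py
```

```text
t 8.2 gauge [-37.6  65.8  42.4] F [-0.1 -0.2  5.9] w 38.0 gf 22.2
toolx in gauge [ 1.    -0.     0.002] toolz [ 0.002 -0.    -1.   ] j [-0.44  0.56 -0.38  2.04  0.36  0.6  -2.11]
```

Emit:
arm_command(
  rows=[
    {"fingers": -1,"x": 0.01,"y": 0,"z": 0,"ax": 0,"ay": 0,"az": 0},
    {"fingers": -1,"x": 0.01,"y": 0,"z": 0,"ax": 0,"ay": 0,"az": 0},
    {"fingers": -1,"x": 0.01,"y": 0,"z": 0,"ax": 0,"ay": 0,"az": 0},
    {"fingers": -1,"x": 0.01,"y": 0,"z": 0,"ax": 0,"ay": 0,"az": 0},
    {"fingers": -1,"x": 0.01,"y": 0,"z": 0,"ax": 0,"ay": 0,"az": 0},
    {"fingers": -1,"x": 0.01,"y": 0,"z": 0,"ax": 0,"ay": 0,"az": 0},
    {"fingers": -1,"x": 0.008,"y": 0,"z": 0,"ax": 0,"ay": 0,"az": 0},
    {"fingers": -1,"x": 0,"y": 0,"z": 0,"ax": 0,"ay": 0,"az": 0},
  ],
)

```text
clock: 8.87
tcp_pos: [0.4864, 0.3418, 0.0423]
orientation: [-3.034, -0.812, -0.003]
contact_force: [1.1, -0.6, 6.6]
grip_width: 0.0374
gripper_force: 22.3
```

Emit:
arm_command(
  rows=[
    {"fingers": -1,"x": 0.005,"y": 0,"z": 0,"ax": 0,"ay": 0,"az": 0},
    {"fingers": -1,"x": 0.005,"y": 0,"z": 0,"ax": 0,"ay": 0,"az": 0},
    {"fingers": -1,"x": 0.004,"y": 0,"z": 0,"ax": 0,"ay": 0,"az": 0},
    {"fingers": -1,"x": 0,"y": 0,"z": 0,"ax": 0,"ay": 0,"az": 0},
  ],
)

```text
clock: 9.2
tcp_pos: [0.4972, 0.348, 0.0424]
orientation: [3.034, 0.812, -0.0]
contact_force: [-1.4, -2.7, 9.6]
grip_width: 0.0375
gripper_force: 22.7
```

```bash
python3 st.py
```

```text
t 9.2 gauge [43.3 65.6 42.4] F [-2.6 -1.7  9.6] w 37.5 gf 22.7
toolx in gauge [ 1. -0. -0.] toolz [-0.    -0.001 -1.   ] j [-0.44  0.66 -0.37  1.84  0.35  0.71 -2.06]
```

Emit:
arm_command(
  rows=[
    {"fingers": -1,"x": 0.002,"y": 0,"z": 0,"ax": 0,"ay": 0,"az": 0},
    {"fingers": -1,"x": 0.002,"y": 0,"z": 0,"ax": 0,"ay": 0,"az": 0},
    {"fingers": -1,"x": 0,"y": 0,"z": 0,"ax": 0,"ay": 0,"az": 0},
  ],
)

```text
clock: 9.45
tcp_pos: [0.4978, 0.3483, 0.0424]
orientation: [3.031, 0.812, -0.009]
contact_force: [-12.3, -8.0, 21.0]
grip_width: 0.0373
gripper_force: 24.0
```

```bash
python3 st.py
```

```text
t 9.45 gauge [44.  65.6 42.4] F [-14.6  -0.7  21. ] w 37.3 gf 24.0
toolx in gauge [ 1.    -0.    -0.007] toolz [-0.007 -0.002 -1.   ] j [-0.44  0.66 -0.37  1.84  0.35  0.72 -2.05]
```

Resistance here too, so I check both blocks in an enlarged view before deciding.

```bash
python3 - <<'E'
from bench import r
from h import *
f=r.grab_frame("scene");np.savez("scene1.npz",**f)
cv2.imwrite("pics/c2.png",cv2.resize(f["frame"][165:265,225:355,::-1],None,fx=6,fy=6,interpolation=cv2.INTER_CUBIC))
G=np.array([.4925,.2695,0]);c,s=np.cos(np.pi/6),np.sin(np.pi/6)
def W(x,y,z): return G+[c*x-s*y,s*x+c*y,z]
print((project(f,[W(.065,.066,.027),W(.065,-.066,.027),W(.04,.066,.046),W(.015,.066,.027),W(.036,0,.046),W(.011,0,.027)])-[225,165])*6)
E
```

```text
[[234.7028436  433.49963134]
 [372.74710655 228.60460206]
 [298.78028959 404.16958607]
 [369.64533803 461.7630552 ]
 [379.70406573 297.6031158 ]
 [446.09798627 352.4539637 ]]
```

View pics/c2.png

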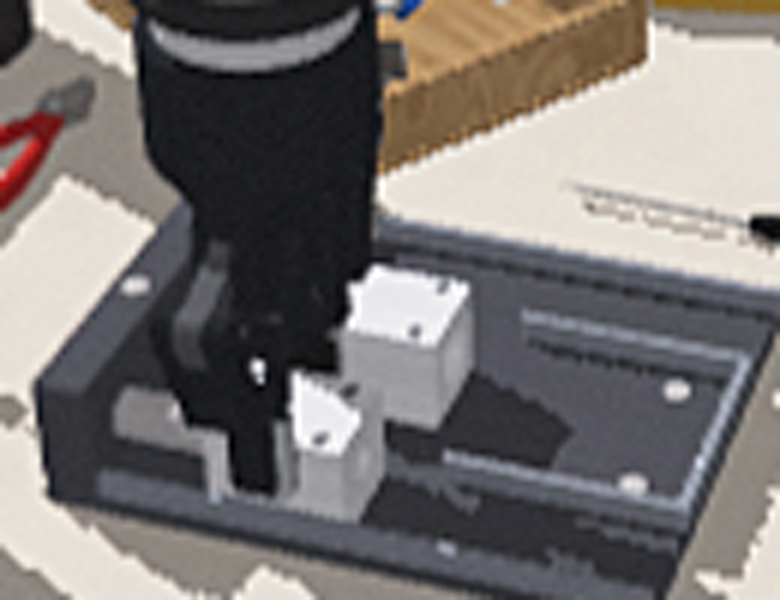

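The left block also stops with its front face at the pin tip, crop (205,460). The blocks' back faces are visible at crop (370,460) and (452,350), so I stretch the contrast there to judge the bores.

```bash
python3 - <<'E'
from h import *
a=np.load("scene1.npz")["frame"];b=np.load("scene0.npz")["frame"]
def c(g,x,y):
    p=g[y-13:y+13,x-13:x+13,::-1].astype(float);p=np.clip((p-70)*255/130,0,255).astype(np.uint8)
    return cv2.resize(p,(390,290),interpolation=cv2.INTER_NEAREST)
cv2.imwrite("pics/c3.png",np.vstack([np.hstack([c(a,286,242),c(a,299,224)]),np.hstack([c(b,324,247),c(b,335,206)])]))
E
```

```text
(no output)
```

View pics/c3.png

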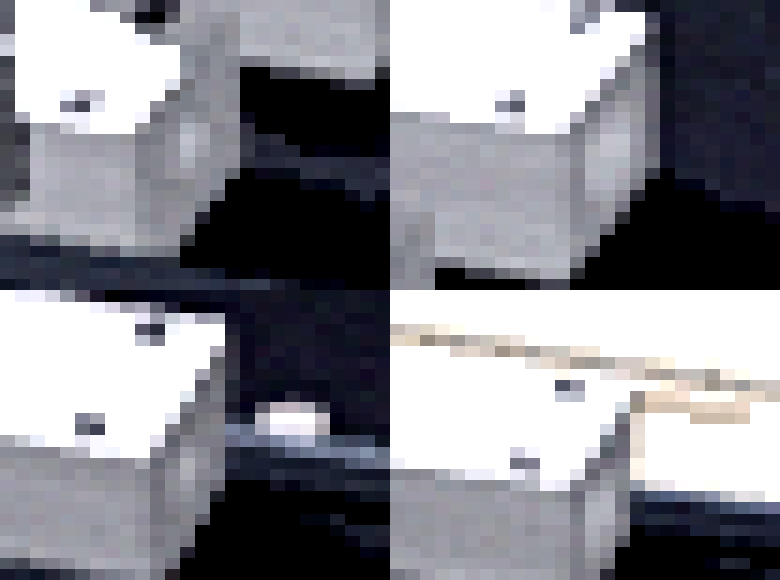

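The bores show as lighter patches. The left-lane block's is small, about 6 px tall (bottom-left tile and top-left tile). The block now in the bay has a clearly larger one, about 9 px tall and 4 px wide (top-right tile). So the bay block is probably the 23 mm one, and it only caught the pin tip off-centre: beside the gap nothing guides it on the inner side, and it had drifted 1 mm or more that way. The left block made a hard stop, which fits 13 mm.

To correct this I back the left block off a little and release it. Then I slide the bay block back into its lane, reference it on the outer wall and retry.

Emit:
arm_command(
  rows=[
    {"fingers": -1,"x": -0.006,"y": 0,"z": 0,"ax": 0,"ay": 0,"az": 0},
    {"fingers": -1,"x": -0.004,"y": 0,"z": 0,"ax": 0,"ay": 0,"az": 0},
    {"fingers": -1,"x": 0,"y": 0,"z": 0,"ax": 0,"ay": 0,"az": 0},
    {"fingers": -1,"x": 0,"y": 0,"z": 0,"ax": 0,"ay": 0,"az": 0},
  ],
)

```text
clock: 9.83
tcp_pos: [0.4924, 0.3453, 0.0423]
orientation: [-3.035, -0.813, -0.002]
contact_force: [-1.1, -1.8, 8.6]
grip_width: 0.0374
gripper_force: 22.6
```

```bash
python3 st.py
```

```text
t 9.83 gauge [37.8 65.6 42.3] F [-1.8 -1.1  8.6] w 37.4 gf 22.6
toolx in gauge [ 1.    -0.     0.001] toolz [ 0.001 -0.    -1.   ] j [-0.44  0.65 -0.37  1.86  0.35  0.7  -2.06]
```

Emit:
arm_command(
  rows=[
    {"fingers": 0.15,"x": 0,"y": 0,"z": 0,"ax": 0,"ay": 0,"az": 0},
    {"fingers": 0.15,"x": 0,"y": 0,"z": 0,"ax": 0,"ay": 0,"az": 0},
    {"fingers": 0.15,"x": 0,"y": 0,"z": 0,"ax": 0,"ay": 0,"az": 0},
    {"fingers": 0.15,"x": 0,"y": 0,"z": -0.02,"ax": 0,"ay": 0,"az": 0},
    {"fingers": 0.15,"x": 0,"y": 0,"z": -0.03,"ax": 0,"ay": 0,"az": 0},
    {"fingers": 0.15,"x": -0.002,"y": 0.022,"z": 0,"ax": 0,"ay": 0,"az": 0},
    {"fingers": 0.15,"x": 0,"y": 0.022,"z": 0,"ax": 0,"ay": 0,"az": 0},
    {"fingers": 0.15,"x": 0,"y": 0.022,"z": 0,"ax": 0,"ay": 0,"az": 0},
    {"fingers": 0.15,"x": 0,"y": 0,"z": 0,"ax": 0,"ay": 0,"az": 0},
    {"fingers": 0.15,"x": 0,"y": 0,"z": 0,"ax": 0,"ay": 0,"az": 0},
  ],
)

```text
clock: 10.67
tcp_pos: [0.5239, 0.2852, 0.0909]
orientation: [3.035, 0.808, -0.001]
contact_force: [-0.4, 0.2, -0.1]
grip_width: 0.0491
gripper_force: 0.0
```

```bash
python3 st.py
```

```text
t 10.67 gauge [35.  -2.1 90.9] F [-0.2  0.3 -0.1] w 49.1 gf 0.0
toolx in gauge [ 1.    -0.003 -0.001] toolz [-0.001 -0.001 -1.   ] j [-0.3   0.57 -0.4   1.85  0.31  0.78 -1.91]
```

Emit:
arm_command(
  rows=[
    {"fingers": 0.15,"x": 0,"y": 0,"z": 0,"ax": 0,"ay": 0,"az": 0},
    {"fingers": 0.15,"x": 0,"y": -0.0005,"z": 0.02,"ax": 0,"ay": 0,"az": 0},
    {"fingers": 0.15,"x": 0,"y": 0,"z": 0.03,"ax": 0,"ay": 0,"az": 0},
    {"fingers": 0.15,"x": 0,"y": 0,"z": 0,"ax": 0,"ay": 0,"az": 0},
    {"fingers": -1,"x": 0,"y": 0,"z": 0,"ax": 0,"ay": 0,"az": 0},
    {"fingers": -1,"x": 0,"y": 0,"z": 0,"ax": 0,"ay": 0,"az": 0},
    {"fingers": -1,"x": 0,"y": 0,"z": 0,"ax": 0,"ay": 0,"az": 0},
    {"fingers": -1,"x": 0,"y": 0,"z": 0,"ax": 0,"ay": 0,"az": 0},
  ],
)

```text
clock: 11.33
tcp_pos: [0.5235, 0.2881, 0.0426]
orientation: [-3.034, -0.813, -0.003]
contact_force: [-0.0, 0.7, -1.8]
grip_width: 0.0376
gripper_force: 27.2
```

Emit:
arm_command(
  rows=[
    {"fingers": -1,"x": -0.006,"y": 0.01,"z": 0,"ax": 0,"ay": 0,"az": 0},
    {"fingers": -1,"x": 0,"y": 0.01,"z": 0,"ax": 0,"ay": 0,"az": 0},
    {"fingers": -1,"x": 0,"y": 0.01,"z": 0,"ax": 0,"ay": 0,"az": 0},
    {"fingers": -1,"x": 0,"y": 0.01,"z": 0,"ax": 0,"ay": 0,"az": 0},
    {"fingers": -1,"x": 0,"y": 0.01,"z": 0,"ax": 0,"ay": 0,"az": 0},
    {"fingers": -1,"x": 0,"y": 0.008,"z": 0,"ax": 0,"ay": 0,"az": 0},
    {"fingers": -1,"x": 0,"y": 0.005,"z": 0,"ax": 0,"ay": 0,"az": 0},
    {"fingers": -1,"x": 0,"y": 0,"z": 0,"ax": 0,"ay": 0,"az": 0},
    {"fingers": -1,"x": 0,"y": 0,"z": 0,"ax": 0,"ay": 0,"az": 0},
  ],
)

```text
clock: 12.08
tcp_pos: [0.5494, 0.2298, 0.0413]
orientation: [-3.035, -0.812, 0.0]
contact_force: [-0.3, 0.6, -1.8]
grip_width: 0.0373
gripper_force: 27.2
```

```bash
python3 st.py
```

```text
t 12.08 gauge [ 29.4 -62.9  41.3] F [ 0.   0.7 -1.8] w 37.3 gf 27.2
toolx in gauge [ 1.    -0.001  0.   ] toolz [ 0.  0. -1.] j [-0.22  0.64 -0.37  1.87  0.35  0.69 -1.84]
```

Fz of -1.8 N suggests the gripper is carrying the block's weight. I press it gently onto the plate and feel for the outer wall.

Emit:
arm_command(
  rows=[
    {"fingers": -1,"x": 0,"y": 0.001,"z": 0.001,"ax": 0,"ay": 0,"az": 0},
    {"fingers": -1,"x": 0,"y": 0.001,"z": 0.001,"ax": 0,"ay": 0,"az": 0},
    {"fingers": -1,"x": 0,"y": 0,"z": 0,"ax": 0,"ay": 0,"az": 0},
  ],
)

```text
clock: 12.33
tcp_pos: [0.5496, 0.23, 0.0403]
orientation: [-3.033, -0.815, -0.0]
contact_force: [-3.8, 1.7, 8.3]
grip_width: 0.0378
gripper_force: 28.0
```

```bash
python3 st.py
```

```text
t 12.33 gauge [ 29.7 -62.8  40.3] F [-2.4  3.4  8.3] w 37.8 gf 28.0
toolx in gauge [1.    0.002 0.   ] toolz [ 0.     0.001 -1.   ] j [-0.22  0.65 -0.37  1.87  0.35  0.69 -1.84]
```

Emit:
arm_command(
  rows=[
    {"fingers": -1,"x": 0,"y": 0.0015,"z": 0,"ax": 0,"ay": 0,"az": 0},
    {"fingers": -1,"x": 0,"y": 0.0015,"z": 0,"ax": 0,"ay": 0,"az": 0},
    {"fingers": -1,"x": 0,"y": 0,"z": 0,"ax": 0,"ay": 0,"az": 0},
  ],
)

```text
clock: 12.58
tcp_pos: [0.5518, 0.2277, 0.0403]
orientation: [-3.032, -0.815, -0.003]
contact_force: [-0.7, 1.3, 5.2]
grip_width: 0.0374
gripper_force: 27.9
```

```bash
python3 st.py
```

```text
t 12.58 gauge [ 30.4 -65.9  40.3] F [0.1 1.5 5.2] w 37.4 gf 27.9
toolx in gauge [1.    0.002 0.002] toolz [ 0.002  0.001 -1.   ] j [-0.22  0.65 -0.37  1.87  0.35  0.69 -1.84]
```

Emit:
arm_command(
  rows=[
    {"fingers": -1,"x": 0,"y": 0.001,"z": 0,"ax": 0,"ay": 0,"az": 0},
    {"fingers": -1,"x": 0,"y": 0.001,"z": 0,"ax": 0,"ay": 0,"az": 0},
    {"fingers": -1,"x": 0,"y": 0,"z": 0,"ax": 0,"ay": 0,"az": 0},
  ],
)

```text
clock: 12.83
tcp_pos: [0.5529, 0.2261, 0.0403]
orientation: [-3.032, -0.815, -0.003]
contact_force: [-1.9, 2.4, 5.2]
grip_width: 0.0375
gripper_force: 27.9
```

```bash
python3 st.py
```

```text
t 12.83 gauge [ 30.6 -67.8  40.3] F [-0.4  3.   5.2] w 37.5 gf 27.9
toolx in gauge [1.    0.002 0.002] toolz [ 0.002  0.001 -1.   ] j [-0.21  0.65 -0.37  1.87  0.35  0.69 -1.83]
```

Emit:
arm_command(
  rows=[
    {"fingers": -1,"x": 0,"y": 0.001,"z": 0,"ax": 0,"ay": 0,"az": 0},
    {"fingers": -1,"x": 0,"y": 0.001,"z": 0,"ax": 0,"ay": 0,"az": 0},
    {"fingers": -1,"x": 0,"y": 0,"z": 0,"ax": 0,"ay": 0,"az": 0},
  ],
)

```text
clock: 13.08
tcp_pos: [0.5531, 0.2259, 0.0403]
orientation: [-3.03, -0.816, -0.002]
contact_force: [-2.6, 6.0, 4.1]
grip_width: 0.0378
gripper_force: 27.3
```

```bash
python3 st.py
```

```text
t 13.08 gauge [ 30.7 -68.   40.3] F [0.7 6.5 4.1] w 37.8 gf 27.3
toolx in gauge [1.    0.002 0.003] toolz [ 0.003  0.003 -1.   ] j [-0.21  0.65 -0.37  1.87  0.35  0.69 -1.83]
```

The outer wall is felt at TCP y = -68, so the lane centre is at -67. The first try at -64.8 was over 2 mm off-centre, which explains the catch. The left block's stop at 65.6, against its lane centre of 65, was genuine. I re-centre and advance gently.

Emit:
arm_command(
  rows=[
    {"fingers": -1,"x": 0,"y": -0.0015,"z": 0,"ax": 0,"ay": 0,"az": 0},
    {"fingers": -1,"x": 0,"y": -0.0015,"z": 0,"ax": 0,"ay": 0,"az": 0},
    {"fingers": -1,"x": 0.003,"y": 0,"z": 0,"ax": 0,"ay": 0,"az": 0},
    {"fingers": -1,"x": 0.003,"y": 0,"z": 0,"ax": 0,"ay": 0,"az": 0},
    {"fingers": -1,"x": 0,"y": 0,"z": 0,"ax": 0,"ay": 0,"az": 0},
  ],
)

```text
clock: 13.5
tcp_pos: [0.557, 0.2284, 0.0402]
orientation: [3.034, 0.815, -0.001]
contact_force: [-4.2, -1.5, 9.6]
grip_width: 0.0376
gripper_force: 28.1
```

```bash
python3 st.py
```

```text
t 13.5 gauge [ 35.3 -67.8  40.2] F [-4.4  0.8  9.6] w 37.6 gf 28.1
toolx in gauge [ 1.     0.001 -0.001] toolz [-0.001 -0.    -1.   ] j [-0.22  0.65 -0.37  1.86  0.35  0.7  -1.83]
```

Emit:
arm_command(
  rows=[
    {"fingers": -1,"x": 0.003,"y": -0.0005,"z": 0,"ax": 0,"ay": 0,"az": 0},
    {"fingers": -1,"x": 0.003,"y": 0,"z": 0,"ax": 0,"ay": 0,"az": 0},
    {"fingers": -1,"x": 0.003,"y": 0,"z": 0,"ax": 0,"ay": 0,"az": 0},
    {"fingers": -1,"x": 0,"y": 0,"z": 0,"ax": 0,"ay": 0,"az": 0},
  ],
)

```text
clock: 13.83
tcp_pos: [0.565, 0.2332, 0.0403]
orientation: [3.034, 0.814, -0.0]
contact_force: [-2.8, -2.0, 7.0]
grip_width: 0.0376
gripper_force: 28.0
```

```bash
python3 st.py
```

```text
t 13.83 gauge [ 44.6 -67.7  40.3] F [-3.4 -0.3  7. ] w 37.6 gf 28.0
toolx in gauge [ 1.     0.001 -0.   ] toolz [-0. -0. -1.] j [-0.22  0.66 -0.37  1.83  0.35  0.71 -1.83]
```

Past the earlier stop with low force. Continuing.

Emit:
arm_command(
  rows=[
    {"fingers": -1,"x": 0.004,"y": -0.0003,"z": 0,"ax": 0,"ay": 0,"az": 0},
    {"fingers": -1,"x": 0.004,"y": 0,"z": 0,"ax": 0,"ay": 0,"az": 0},
    {"fingers": -1,"x": 0.004,"y": 0,"z": 0,"ax": 0,"ay": 0,"az": 0},
    {"fingers": -1,"x": 0,"y": 0,"z": 0,"ax": 0,"ay": 0,"az": 0},
  ],
)

```text
clock: 14.17
tcp_pos: [0.5755, 0.2396, 0.0403]
orientation: [3.034, 0.814, 0.001]
contact_force: [-2.0, -1.3, 7.7]
grip_width: 0.0375
gripper_force: 27.8
```

```bash
python3 st.py
```

```text
t 14.17 gauge [ 57.  -67.4  40.3] F [-2.4 -0.1  7.7] w 37.5 gf 27.8
toolx in gauge [1.    0.001 0.   ] toolz [ 0. -0. -1.] j [-0.22  0.68 -0.37  1.8   0.35  0.72 -1.83]
```

It fits. On towards home (about 80).

Emit:
arm_command(
  rows=[
    {"fingers": -1,"x": 0.005,"y": -0.0003,"z": 0,"ax": 0,"ay": 0,"az": 0},
    {"fingers": -1,"x": 0.005,"y": 0,"z": 0,"ax": 0,"ay": 0,"az": 0},
    {"fingers": -1,"x": 0.005,"y": 0,"z": 0,"ax": 0,"ay": 0,"az": 0},
    {"fingers": -1,"x": 0.005,"y": 0,"z": 0,"ax": 0,"ay": 0,"az": 0},
    {"fingers": -1,"x": 0,"y": 0,"z": 0,"ax": 0,"ay": 0,"az": 0},
  ],
)

```text
clock: 14.58
tcp_pos: [0.593, 0.2501, 0.0403]
orientation: [-3.034, -0.814, -0.001]
contact_force: [-0.7, -0.8, 5.9]
grip_width: 0.0377
gripper_force: 27.7
```

Emit:
arm_command(
  rows=[
    {"fingers": -1,"x": 0.002,"y": 0,"z": 0,"ax": 0,"ay": 0,"az": 0},
    {"fingers": -1,"x": 0.002,"y": 0,"z": 0,"ax": 0,"ay": 0,"az": 0},
    {"fingers": -1,"x": 0,"y": 0,"z": 0,"ax": 0,"ay": 0,"az": 0},
  ],
)

```text
clock: 14.83
tcp_pos: [0.5957, 0.2517, 0.0403]
orientation: [3.034, 0.814, -0.001]
contact_force: [-3.5, -1.3, 8.3]
grip_width: 0.0378
gripper_force: 28.0
```

```bash
python3 st.py
```

```text
t 14.83 gauge [ 80.4 -67.   40.3] F [-3.7  0.6  8.3] w 37.8 gf 28.0
toolx in gauge [ 1.     0.001 -0.   ] toolz [-0. -0. -1.] j [-0.23  0.71 -0.37  1.74  0.35  0.76 -1.82]
```

Not yet a firm stop, so I advance until the x force rises.

Emit:
arm_command(
  rows=[
    {"fingers": -1,"x": 0.002,"y": 0,"z": 0,"ax": 0,"ay": 0,"az": 0},
    {"fingers": -1,"x": 0.002,"y": 0,"z": 0,"ax": 0,"ay": 0,"az": 0},
    {"fingers": -1,"x": 0,"y": 0,"z": 0,"ax": 0,"ay": 0,"az": 0},
  ],
)

```text
clock: 15.08
tcp_pos: [0.5968, 0.2524, 0.0402]
orientation: [3.032, 0.813, -0.009]
contact_force: [-12.4, -6.0, 16.8]
grip_width: 0.0375
gripper_force: 28.3
```

```bash
python3 st.py
```

```text
t 15.08 gauge [ 81.8 -66.9  40.2] F [-13.7   1.   16.8] w 37.5 gf 28.3
toolx in gauge [ 1.     0.001 -0.006] toolz [-0.006 -0.001 -1.   ] j [-0.24  0.71 -0.37  1.74  0.34  0.77 -1.82]
```

Emit:
arm_command(
  rows=[
    {"fingers": -1,"x": 0.001,"y": 0,"z": 0,"ax": 0,"ay": 0,"az": 0},
    {"fingers": -1,"x": 0,"y": 0,"z": 0,"ax": 0,"ay": 0,"az": 0},
    {"fingers": 0.3,"x": 0,"y": 0,"z": 0,"ax": 0,"ay": 0,"az": 0},
    {"fingers": 0.3,"x": 0,"y": 0,"z": 0,"ax": 0,"ay": 0,"az": 0},
    {"fingers": 0.3,"x": 0,"y": 0,"z": 0,"ax": 0,"ay": 0,"az": 0},
    {"fingers": 0.3,"x": 0,"y": 0,"z": 0,"ax": 0,"ay": 0,"az": 0},
    {"fingers": 0.3,"x": 0,"y": 0,"z": -0.02,"ax": 0,"ay": 0,"az": 0},
    {"fingers": 0.3,"x": 0,"y": 0,"z": -0.03,"ax": 0,"ay": 0,"az": 0},
    {"fingers": 0.3,"x": 0,"y": 0,"z": -0.03,"ax": 0,"ay": 0,"az": 0},
  ],
)

```text
clock: 15.83
tcp_pos: [0.5996, 0.2534, 0.119]
orientation: [3.034, 0.813, -0.004]
contact_force: [0.3, 0.1, 0.3]
grip_width: 0.0554
gripper_force: 0.0
```

Emit:
arm_command(
  rows=[
    {"fingers": 0.6,"x": -0.012,"y": -0.033,"z": 0,"ax": 0,"ay": 0,"az": 0},
    {"fingers": 0.6,"x": -0.012,"y": -0.033,"z": 0,"ax": 0,"ay": 0,"az": 0},
    {"fingers": 0.6,"x": -0.012,"y": -0.033,"z": 0,"ax": 0,"ay": 0,"az": 0},
    {"fingers": 0.6,"x": -0.012,"y": -0.033,"z": 0,"ax": 0,"ay": 0,"az": 0},
    {"fingers": 0.6,"x": 0,"y": 0,"z": 0,"ax": 0,"ay": 0,"az": 0},
    {"fingers": 0.6,"x": 0,"y": 0,"z": 0,"ax": 0,"ay": 0,"az": 0},
    {"fingers": 0.6,"x": 0,"y": 0,"z": 0,"ax": 0,"ay": 0,"az": 0},
  ],
)

```text
clock: 16.42
tcp_pos: [0.4932, 0.3437, 0.1192]
orientation: [3.034, 0.813, 0.001]
contact_force: [1.0, -1.1, 0.4]
grip_width: 0.068
gripper_force: 0.0
```

```bash
python3 st.py
```

```text
t 16.42 gauge [ 37.7  63.9 119.2] F [ 0.3 -1.5  0.4] w 68.0 gf 0.0
toolx in gauge [1. 0. 0.] toolz [ 0.    -0.001 -1.   ] j [-0.39  0.54 -0.43  1.82  0.29  0.84 -2.01]
```

Emit:
arm_command(
  rows=[
    {"fingers": 0.6,"x": -0.001,"y": -0.0015,"z": 0.03,"ax": 0,"ay": 0,"az": 0},
    {"fingers": 0.6,"x": 0,"y": 0,"z": 0.03,"ax": 0,"ay": 0,"az": 0},
    {"fingers": 0.6,"x": 0,"y": 0,"z": 0.019,"ax": 0,"ay": 0,"az": 0},
    {"fingers": 0.6,"x": 0,"y": 0,"z": 0,"ax": 0,"ay": 0,"az": 0},
    {"fingers": -1,"x": 0,"y": 0,"z": 0,"ax": 0,"ay": 0,"az": 0},
    {"fingers": -1,"x": 0,"y": 0,"z": 0,"ax": 0,"ay": 0,"az": 0},
    {"fingers": -1,"x": 0,"y": 0,"z": 0,"ax": 0,"ay": 0,"az": 0},
    {"fingers": -1,"x": 0,"y": 0,"z": 0,"ax": 0,"ay": 0,"az": 0},
    {"fingers": -1,"x": 0,"y": 0,"z": 0,"ax": 0,"ay": 0,"az": 0},
    {"fingers": -1,"x": 0,"y": 0,"z": 0,"ax": 0,"ay": 0,"az": 0},
  ],
)

```text
clock: 17.25
tcp_pos: [0.4923, 0.3452, 0.0418]
orientation: [-3.034, -0.812, -0.004]
contact_force: [0.1, -0.1, 6.9]
grip_width: 0.0374
gripper_force: 21.6
```

```bash
python3 st.py
```

```text
t 17.25 gauge [37.7 65.7 41.8] F [ 0.1 -0.1  6.9] w 37.4 gf 21.6
toolx in gauge [ 1.    -0.001  0.003] toolz [ 0.003 -0.    -1.   ] j [-0.43  0.65 -0.38  1.86  0.36  0.7  -2.07]
```

Emit:
arm_command(
  rows=[
    {"fingers": -1,"x": -0.003,"y": 0.005,"z": 0,"ax": 0,"ay": 0,"az": 0},
    {"fingers": -1,"x": 0,"y": 0.008,"z": 0,"ax": 0,"ay": 0,"az": 0},
    {"fingers": -1,"x": 0,"y": 0.01,"z": 0,"ax": 0,"ay": 0,"az": 0},
    {"fingers": -1,"x": 0,"y": 0.01,"z": 0,"ax": 0,"ay": 0,"az": 0},
    {"fingers": -1,"x": 0,"y": 0.01,"z": 0,"ax": 0,"ay": 0,"az": 0},
    {"fingers": -1,"x": 0,"y": 0.01,"z": 0,"ax": 0,"ay": 0,"az": 0},
    {"fingers": -1,"x": 0,"y": 0.009,"z": 0,"ax": 0,"ay": 0,"az": 0},
    {"fingers": -1,"x": 0,"y": 0.004,"z": 0,"ax": 0,"ay": 0,"az": 0},
    {"fingers": -1,"x": 0,"y": 0,"z": 0,"ax": 0,"ay": 0,"az": 0},
    {"fingers": -1,"x": 0,"y": 0,"z": 0,"ax": 0,"ay": 0,"az": 0},
  ],
)

```text
clock: 18.08
tcp_pos: [0.5226, 0.2867, 0.0418]
orientation: [-3.034, -0.812, -0.005]
contact_force: [0.0, 0.8, 7.8]
grip_width: 0.0378
gripper_force: 21.8
```

```bash
python3 st.py
```

```text
t 18.08 gauge [34.7 -0.2 41.8] F [0.4 0.7 7.8] w 37.8 gf 21.8
toolx in gauge [ 1.    -0.     0.003] toolz [ 0.003  0.    -1.   ] j [-0.32  0.64 -0.38  1.87  0.36  0.69 -1.96]
```

Emit:
arm_command(
  rows=[
    {"fingers": 0.3,"x": 0,"y": 0,"z": 0,"ax": 0,"ay": 0,"az": 0},
    {"fingers": 0.3,"x": 0,"y": 0,"z": 0,"ax": 0,"ay": 0,"az": 0},
    {"fingers": 0.3,"x": 0,"y": 0,"z": 0,"ax": 0,"ay": 0,"az": 0},
    {"fingers": 0.3,"x": 0,"y": 0,"z": 0,"ax": 0,"ay": 0,"az": 0},
    {"fingers": 0.3,"x": 0,"y": 0,"z": -0.02,"ax": 0,"ay": 0,"az": 0},
    {"fingers": 0.3,"x": 0,"y": 0,"z": -0.04,"ax": 0,"ay": 0,"az": 0},
    {"fingers": 0.3,"x": 0,"y": 0,"z": -0.04,"ax": 0,"ay": 0,"az": 0},
    {"fingers": 0.3,"x": 0,"y": 0,"z": -0.04,"ax": 0,"ay": 0,"az": 0},
    {"fingers": 0.3,"x": 0,"y": 0,"z": -0.04,"ax": 0,"ay": 0,"az": 0},
  ],
)

```text
clock: 18.83
tcp_pos: [0.5208, 0.2858, 0.2218]
orientation: [3.034, 0.813, -0.002]
contact_force: [0.9, -0.5, -0.6]
grip_width: 0.0556
gripper_force: 0.0
```

Emit:
arm_command(
  rows=[
    {"fingers": 0.3,"x": -0.02,"y": 0.035,"z": 0,"ax": 0,"ay": 0,"az": 0},
    {"fingers": 0.3,"x": -0.02,"y": 0.035,"z": 0,"ax": 0,"ay": 0,"az": 0},
    {"fingers": 0.3,"x": -0.02,"y": 0.035,"z": 0,"ax": 0,"ay": 0,"az": 0},
    {"fingers": 0.3,"x": -0.02,"y": 0.035,"z": 0,"ax": 0,"ay": 0,"az": 0},
    {"fingers": 0.3,"x": -0.02,"y": 0.035,"z": 0,"ax": 0,"ay": 0,"az": 0},
    {"fingers": 0.3,"x": -0.02,"y": 0.035,"z": 0,"ax": 0,"ay": 0,"az": 0},
    {"fingers": 0.3,"x": -0.02,"y": 0.035,"z": 0,"ax": 0,"ay": 0,"az": 0},
    {"fingers": 0.3,"x": 0,"y": 0,"z": 0,"ax": 0,"ay": 0,"az": 0},
    {"fingers": 0.3,"x": 0,"y": 0,"z": 0,"ax": 0,"ay": 0,"az": 0},
    {"fingers": 0.3,"x": 0,"y": 0,"z": 0,"ax": 0,"ay": 0,"az": 0},
  ],
)

```text
clock: 19.67
tcp_pos: [0.5225, 0.0043, 0.2202]
orientation: [-3.034, -0.813, 0.0]
contact_force: [-0.1, 0.9, -0.6]
grip_width: 0.0555
gripper_force: 0.0
```

```bash
python3 st.py; python3 - <<'E'
from bench import r
import cv2,numpy as np
a=r.grab_frame("scene")["frame"][165:285,215:355,::-1];b=r.grab_frame("top")["frame"][140:260,220:360,::-1]
cv2.imwrite("pics/c4.png",cv2.resize(np.hstack([a,b]),None,fx=2.8,fy=2.8,interpolation=cv2.INTER_CUBIC))
E
```

```text
t 19.67 gauge [-106.6 -244.6  220.2] F [ 0.4  0.8 -0.6] w 55.5 gf 0.0
toolx in gauge [ 1. -0. -0.] toolz [-0.     0.001 -1.   ] j [ 0.21  0.29 -0.4   1.93  0.14  0.95 -1.3 ]
```

View pics/c4.png

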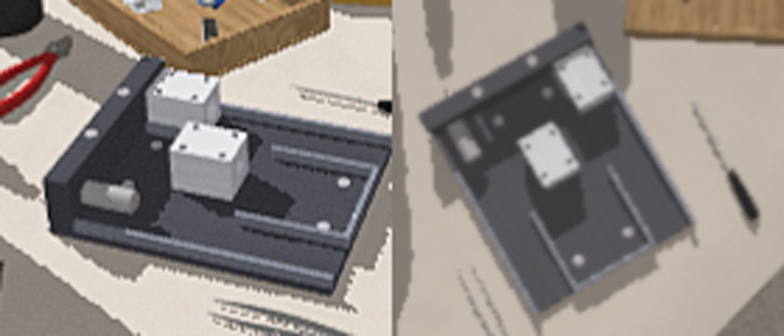

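The right-lane block sits against the end block on its pin (top crop (583,78), scene crop (183,98)). The reject is in the middle of the bay, clear of both lanes (top crop (548,155)). The screwdriver, tweezers and red-handled cutters in view look undisturbed.

```bash
python3 -c "
from bench import r
print(r.hand_in())"
```

```text
the job is handed in; nothing more can be done
None
```

The job is handed in, with no verdict shown: the block that fits (right lane) is fully home on its pin, and the reject (left lane) is in the bay, clear of both lanes; I first misjudged the right block as the reject because it caught its pin tip off-centre, so it spent time in the bay, possibly just off the plate while sliding back, before it went home.

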